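# Crank the bench cam vise shut

## Task

Clamp the dark wooden blank in the small bench vise: lower the loose crank (the one with a single arm and a knob) down the round well of the vise so that its hollow foot sits fully home over the flat tang inside, then turn it clockwise seen from above until it comes to its stop and the jaw has closed on the blank. Leave the crank standing upright in the vise and the blank between the jaws; the T-handled key does not fit.

Things in the scene. Friction and masses are not known exactly. Their poses are not given: they have to be found in the camera images.
- crank: Loose steel crank, 0.5 kg, upright on its foot. Origin: centre of foot's underside, on its turning axis, z up. Foot: socket open below, 68 x 42 mm outside, 56 (x) x 30 (y) inside, 32 deep; fits the tang either way round. Hub to grip: 32 (x) x 26 (y), from z = 40 to 105. Arm 18 wide along +x, z = 44 to 54, to x = 106; knob dia. 24 at x = 95, z = 54 to 88. Not the T-handled key nearby.
- tang (a point): On the drive axis, on the disc in the vise's round well (inside dia. 100, outside 116, rim 32 mm above this point); a crank fully home has its origin here. z up, x along the flat tang: 42 (x) x 10 (y) mm, 24 tall, turning with the disc. Free play of the foot: 7 mm each way along x, 10 along y, about 28 deg each way before it takes the tang along. Jaws and blank are no higher than the rim.
- spindle (a joint): Turn of tang and disc, rad: 0 = jaw wide open, grows clockwise seen from above, hard stop at 1.2 = jaw closed on the blank. Starts between 0 and 0.3. A cam moves the jaw 7 mm in all. Turning takes about 0.15 N m; it stays where it is left.
- blank: Dark wooden block 64 x 30 x 36 mm lying loose between the open vise jaws, to be clamped; it need not be touched by the robot. Origin: centre of its underside, z up, x along its 64 mm length, parallel to the jaws.
Mind the look-alikes: they are no part of the job. What is shaped like the crank but blue or orange is not meant.

How it is judged:
On the way, in this order (a step that is already met when the one before it is completed fails the run):
1. the crank sits fully home on the tang in the well, upright (horizontal distance between crank and tang below 0.015 m and z of crank in the frame of tang below 0.01 m and angle between crank's own z axis and vertical below 0.2 rad), for 0.2 s.
2. the spindle is turned clockwise to its stop (within 10 degrees) with the crank seated (value of joint spindle above 1.02 rad and horizontal distance between crank and tang below 0.015 m and z of crank in the frame of tang below 0.014 m), for 0.1 s.
At the end, for the whole second after the job is handed in: The spindle is within 10 degrees of its clockwise stop (joint above 1.02), the crank stands at rest, upright within 0.2 rad and fully home on the tang (axis within 15 mm, foot within 10 mm of the disc), and the blank still lies flat between the jaws, within 20 mm of where it began (all of step 1 and value of joint spindle above 1.02 rad and linear speed of crank below 0.03 m/s and distance of blank from where it was at the start of the episode below 0.02 m and angle between blank's own z axis and vertical below 0.2 rad); the robot touches nothing.
It also fails if it takes over 45 s, if anything falls off the work surface, if the arm or the gripper's body presses on something with over 40 N, if the wrist force passes 120 N, or if a joint passes its speed limit or range.

## Robot

A 7-joint arm with a two-finger parallel gripper is mounted at the origin on the work surface. World frame = base frame: x ahead of the robot, y to its left, z up, the work surface at z = 0. Lengths are in m, angles in rad, forces in N, time in s.
With the tool pointing down it reaches from about 0.425 to 0.925 m from the base axis. Payload 6.8 kg.
Tool frame: the origin (TCP) lies midway between the tips of the shut fingers; the grasp point (between the pads) lies behind it (env.tcp_to_grasp is the z of the grasp point in the tool frame, in m); z points along the fingers, y is the direction in which the jaws open and shut (so a half turn about z gives the same grasp; the last joint's range is limited). The gripper opens to 85 mm and grips with 20 to 120 N. Pads are 22 mm wide; open, the fingers measure 114 mm over their backs; the gripper's body (76 mm by 85 mm) begins 54 mm behind the grasp point. The pads swing forward as they close: fully open they stand 13 mm farther back than shut.
Start: joints at [-1.343, 0.477, 0.022, 1.555, -0.011, 1.109, -0.083], TCP at [0.222, 0.637, 0.231] pointing down, gripper open.
Joint ranges: [-2.96, 2.96], [-0.34, 2.1], [-1.41, 1.46], [0.24, 2.44], [-1.37, 4.51], [0.17, 1.92], [-2.96, 2.96]. Speed limits (rad/s): [2.39, 2.39, 3.14, 3.14, 3.14, 3.14, 3.14].

## Interface

Orientations are given as a 3x3 rotation matrix whose columns are the frame's x, y, z axes.
In Python, from rig import env gives the robot as it stands.
- The arm moves only by the tool play_rows, never from a script. Its argument "commands" is a list of rows, each a list of 7 numbers: the finger opening in cm, from 0 to 8.54, then the shift along the tool's x, y, z in cm, then the turn, a rotation vector about the tool's x, y, z in rad. A call has 1 to 10 rows; each row is the pose to reach, as a shift and turn from the pose commanded when the call began, along the tool's axes at that moment; what a row does not reach only later rows make up. A row lasts 1/10 s, in which the tool goes at most 50 mm and 8.59 degrees, less where a joint would pass 70% of its speed; a pose out of reach is approached as far as the arm can. A call with a gripper value outside its range is refused whole. The fingers move at their own pace and stop on an object; "grip_force" is the grip in N (left out, the last holds). Time passes only in rows, so rows that repeat a pose let the fingers close. It gives the time, the measured TCP pose, the force and the opening at its end, in the units of the state.
- env.observe(): the state, without advancing time (a new reading comes with each control period).
- env.capture(name): name is "scene" or "top" or "wrist"; returns a dict with "color" (384x512x3 uint8, red, green, blue), "z_map" (384x512 float32, m along the optical axis (not along the pixel's ray), 0 where there is no reading), "intrinsics" (3x3 intrinsics, pixels), "cam_to_world" (4x4, takes a point from camera to world coordinates). Camera axes: x right, y up, looking along -z (the intrinsics and any distortion apply to the point x, -y, -z); pixel columns grow to the right and rows downward; lengths in m; the calibration is good to about 2 mm. The wrist camera is an equidistant fisheye: a pixel r from the principal point sees the ray r / f radians off the axis. A picture is of the moment at which its call begins.
- env.hand_in(): hands the job in, once; it reports no verdict.
The state is a dict: "t": time; "qpos": joint angles; "qvel": joint speeds; "joint_torque": joint torques, N m; "tcp_pos": TCP position; "eef_rot": TCP orientation; "force": force on the tool from outside, world axes, zero at the start; "ft_torque": the same for the moment, N m; "finger_gap": finger opening in m.
Only numpy, scipy, OpenCV 4.12 (cv2) and the standard library are available. Lean on these libraries where they do the work, as an engineer would, in place of code of your own. Each camera call takes 0.05 s, during which the arm holds its last target.

## Working session

There is one attempt and no reset: what is moved stays moved. The work goes in short steps, Python scripts to look and compute and a tool call to move; the robot and the scene stay as the last step left them, time stands still between calls to the robot, and variables do not carry over. Pictures are saved under pics/ and viewed, and the job is handed in when it is done.

Besides the shell and the picture viewer there is one more tool, called after "Call:" as name(argument=value, ...) on one line, values as JSON. play_rows: Moves the arm, as the interface text tells. Its arguments: {"type":"object","properties":{"commands":{"type":"array","items":{"type":"array","items":{"type":"number"}}},"grip_force":{"type":"number"}},"required":["commands"]}

```bash
mkdir -p pics; ls; cat > h.py <<'E'
import numpy as np, cv2
from rig import env
def grab(n,tag):
    c=env.capture(n); cv2.imwrite(f'pics/{tag}.png',cv2.cvtColor(c['color'],cv2.COLOR_RGB2BGR)); np.savez(f'{tag}.npz',**c); return c
def cloud(c):
    z=c['z_map'];K=c['intrinsics'];v,u=np.mgrid[:z.shape[0],:z.shape[1]]
    x=(u-K[0,2])/K[0,0]*z;y=(v-K[1,2])/K[1,1]*z
    P=np.stack([x,-y,-z,np.ones_like(z)],-1)@c['cam_to_world'].T
    P=P[...,:3];P[z==0]=np.nan;return P
E
python3 - <<'E'
from h import *
np.set_printoptions(precision=4,suppress=True)
for n in ('scene','top'):
    c=grab(n,n+'0'); print(n,c['intrinsics'],c['cam_to_world'])
s=env.observe(); print(s, env.tcp_to_grasp)
E
```

```text
pics
scene [[397.5206   0.     256.0766]
 [  0.     397.5206 190.8166]
 [  0.       0.       1.    ]] [[-0.7204 -0.5631  0.4049  1.0252]
 [ 0.6934 -0.5735  0.4362  0.3717]
 [-0.0134  0.595   0.8036  0.8674]
 [ 0.      0.      0.      1.    ]]
top [[448.8203   0.     258.2232]
 [  0.     448.8203 196.8897]
 [  0.       0.       1.    ]] [[ 0.0277  0.9923 -0.1208  0.4751]
 [-0.999   0.0316  0.0305 -0.0595]
 [ 0.034   0.1198  0.9922  1.1042]
 [ 0.      0.      0.      1.    ]]
{'t': 0.1, 'qpos': array([-1.3431,  0.4777,  0.0223,  1.5563, -0.0115,  1.1093, -0.0831]), 'qvel': array([-0.0001, -0.0015,  0.    , -0.0017,  0.0005, -0.001 , -0.0003]), 'joint_torque': array([  0.0051, -59.776 ,   1.6138, -28.1955,   0.0128,   0.005 ,
        -0.    ]), 'tcp_pos': array([0.2223, 0.6368, 0.2305]), 'eef_rot': array([[-0.9441,  0.3295, -0.0004],
       [ 0.3295,  0.9441, -0.0016],
       [-0.0001, -0.0016, -1.    ]]), 'force': array([ 1.3492,  1.5231, -0.331 ]), 'ft_torque': array([ 0.006 ,  0.0463, -0.0183]), 'finger_gap': 0.0856730151692732} -0.0187
```

View pics/scene0.png

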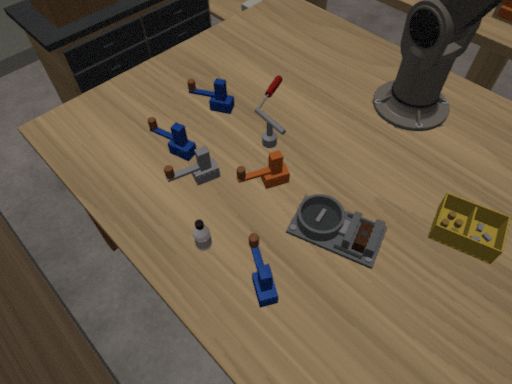

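View pics/top0.png

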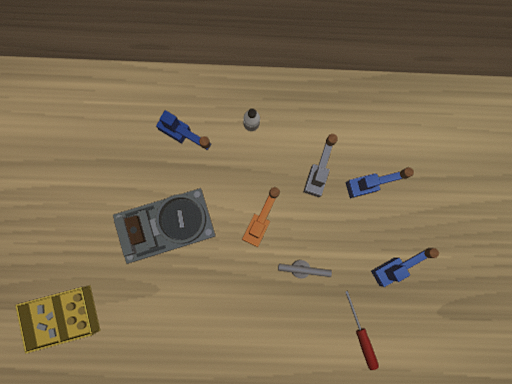

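The candidates are: grey crank with knob at scene (203,165) / top (318,178); blue cranks at top (182,128), (375,183) and (400,268); an orange one at top (260,220); and the T-key at top (303,269). The bare-steel grey single-arm one with a knob is the crank meant. The vise well is at top (181,219), the blank at (135,231). Next come an enlarged crop and measurements.

```bash
python3 - <<'E'
from h import *
np.set_printoptions(precision=4,suppress=True)
c=dict(np.load('top0.npz')); s=dict(np.load('scene0.npz'))
a=cv2.cvtColor(c['color'],cv2.COLOR_RGB2BGR); b=cv2.cvtColor(s['color'],cv2.COLOR_RGB2BGR)
f=lambda im,x0,y0,w,h:cv2.resize(im[y0:y0+h,x0:x0+w],(400,300),interpolation=cv2.INTER_CUBIC)
im=np.vstack([np.hstack([f(a,270,125,100,75),f(b,155,135,100,75)]),np.hstack([f(a,105,180,120,90),f(b,280,180,120,90)])])
cv2.imwrite('pics/crop0.png',im)
for n,cc,roi in (('top',c,(290,125,50,75)),('scene',s,(158,143,64,42))):
    P=cloud(cc);x,y,w,h=roi;Q=P[y:y+h,x:x+w].reshape(-1,3)
    Q=Q[Q[:,2]>0.02]
    for lo,hi in ((.02,.04),(.044,.06),(.06,.1),(.098,.115)):
        q=Q[(Q[:,2]>lo)&(Q[:,2]<hi)]
        if len(q)>3: print(n,lo,hi,len(q),q.mean(0),q.min(0),q.max(0)); 
    q=Q[Q[:,2]>.098]
    if len(q)>5: print(cv2.minAreaRect(q[:,:2].astype(np.float32)*1000))
P=cloud(c)
print('well');
for (u,v) in ((181,219),(180,212),(181,226),(170,219),(158,219),(205,219),(181,195),(181,243),(135,231),(60,60),(150,228),(120,240)):
    print(u,v,P[v,u])
E
```

```text
top 0.02 0.04 146 [ 0.6427 -0.2228  0.0361] [ 0.6147 -0.2618  0.0203] [ 0.6896 -0.2037  0.04  ]
top 0.044 0.06 211 [ 0.701  -0.2468  0.0537] [ 0.6345 -0.2654  0.044 ] [ 0.7396 -0.2167  0.0598]
top 0.06 0.1 166 [ 0.7056 -0.2466  0.082 ] [ 0.6343 -0.2715  0.06  ] [ 0.7551 -0.2168  0.0994]
top 0.098 0.115 165 [ 0.6523 -0.2328  0.1049] [ 0.6354 -0.2492  0.0982] [ 0.6701 -0.2174  0.1103]
((652.5302734375, -233.23097229003906), (26.23799705505371, 32.23054122924805), 72.11135864257812)
scene 0.02 0.04 277 [ 0.6543 -0.2749  0.031 ] [ 0.6123 -0.3778  0.02  ] [ 0.6897 -0.2039  0.04  ]
scene 0.044 0.06 304 [ 0.6883 -0.2521  0.053 ] [ 0.615  -0.3564  0.044 ] [ 0.7556 -0.2062  0.0599]
scene 0.06 0.1 255 [ 0.6968 -0.2391  0.0807] [ 0.6403 -0.2724  0.06  ] [ 0.7542 -0.217   0.0996]
scene 0.098 0.115 119 [ 0.6529 -0.2313  0.1058] [ 0.6336 -0.2491  0.0982] [ 0.6698 -0.2171  0.1106]
((651.9624633789062, -233.48504638671875), (27.27940559387207, 32.27371597290039), 74.6327896118164)
well
181 219 [0.5459 0.0882 0.0445]
180 212 [0.5622 0.091  0.0469]
181 226 [0.5295 0.0875 0.0441]
170 219 [0.5464 0.117  0.0255]
158 219 [0.5439 0.1406 0.0511]
205 219 [0.5476 0.032  0.0442]
181 195 [0.6015 0.0895 0.0545]
181 243 [0.4902 0.0894 0.0155]
135 231 [0.5145 0.1929 0.048 ]
60 60 [0.9425 0.4184 0.0007]
150 228 [0.5223 0.1576 0.0526]
120 240 [nan nan nan]
```

View pics/crop0.png

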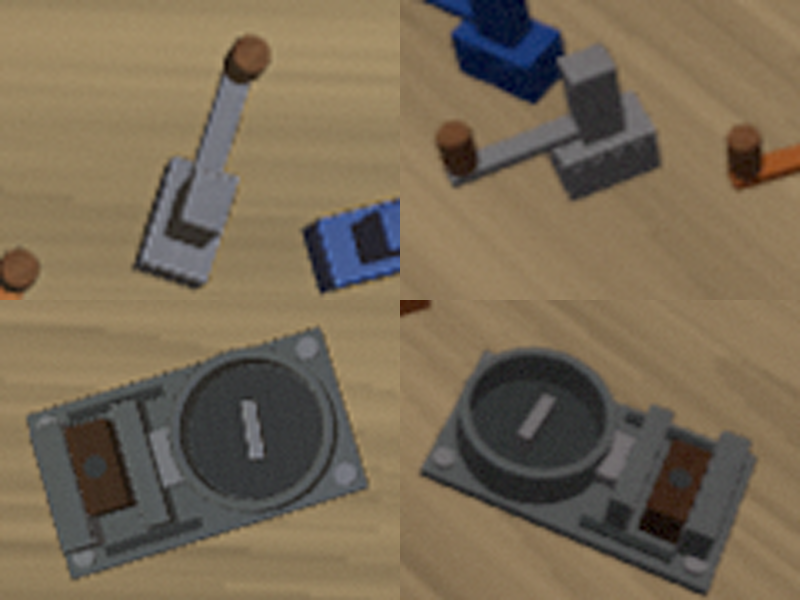

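The crop confirms it: top-left shows the grey crank with hub top at about (210,195) in the crop and brown knob at (247,58). Bottom-left shows the well with the light tang, its length nearly along image vertical. Next I fit each of these.

```bash
cat >> h.py <<'E'
def ray(c,u,v,z):
    K=c['intrinsics'];T=c['cam_to_world'];d=T[:3,:3]@np.array([(u-K[0,2])/K[0,0],-(v-K[1,2])/K[1,1],-1]);o=T[:3,3];return o+d*(z-o[2])/d[2]
E
python3 - <<'E'
from h import *
np.set_printoptions(precision=4,suppress=True)
for n in ('top','scene'):
    c=dict(np.load(n+'0.npz'));P=cloud(c);hsv=cv2.cvtColor(c['color'],cv2.COLOR_RGB2HSV)
    x,y,w,h=(310,125,35,30) if n=='top' else (158,160,24,24)
    H=hsv[y:y+h,x:x+w]; Q=P[y:y+h,x:x+w]
    m=(H[...,1]>60)&(Q[...,2]>.082)
    print(n,'knob',m.sum(),np.nanmean(Q[m],0), np.nanmedian(Q[m],0))
    x,y,w,h=(140,180,80,80) if n=='top' else (290,185,65,60)
    Q=P[y:y+h,x:x+w].reshape(-1,3); I=c['color'][y:y+h,x:x+w].reshape(-1,3).mean(1)
    d=np.hypot(Q[:,0]-.546,Q[:,1]-.089)
    # rim
    r=Q[(d>.047)&(d<.063)&(Q[:,2]>.045)]; 
    A=np.c_[2*r[:,:2],np.ones(len(r))];s=np.linalg.lstsq(A,(r[:,:2]**2).sum(1),rcond=None)[0]
    print('rim',len(r),s[:2],np.sqrt(s[2]+s[:2]@s[:2]),np.median(r[:,2]))
    k=(d<.035)
    disc=Q[k&(I<80)]; print('disc z',np.median(disc[:,2]),np.percentile(I[k],[5,25,50,75,90,97]))
    t=Q[k&(I>110)]; print('tang',len(t),t.mean(0),np.median(t[:,2]))
    if len(t)>10:
        print(cv2.minAreaRect(t[:,:2].astype(np.float32)*1000)); e,V=np.linalg.eigh(np.cov(t[:,:2].T)); print('dir',np.degrees(np.arctan2(V[1,1],V[0,1])),np.sqrt(e*12))
    # rayed tang
    M=(c['color'].mean(2)>110)&(np.hypot(P[...,0]-.546,P[...,1]-.089)<.035); vv,uu=np.nonzero(M)
    R=np.array([ray(c,u,v,.046) for u,v in zip(uu,vv)]); print('ray tang',R.mean(0)); e,V=np.linalg.eigh(np.cov(R[:,:2].T)); print('dir',np.degrees(np.arctan2(V[1,1],V[0,1])),np.sqrt(e*12))
E
```

```text
top knob 79 [ 0.7427 -0.2597  0.0875] [ 0.7431 -0.2593  0.0873]
rim 526 [0.5479 0.0891] 0.05373551940513583 0.05224487343814033
disc z 0.020669559350546374 [ 51.6667  54.6667  56.3333  58.      94.1    120.3333]
tang 57 [0.5463 0.0896 0.0448] 0.045164517781889346
((547.029296875, 89.52958679199219), (37.185733795166016, 8.725601196289062), 11.952799797058105)
dir -166.19757518240064 [0.0087 0.0388]
ray tang [0.5462 0.0895 0.046 ]
dir -166.20866746651186 [0.0086 0.0388]
scene knob 64 [ 0.7436 -0.2586  0.0887] [ 0.7439 -0.2588  0.0891]
rim 533 [0.5482 0.0897] 0.05379794543800143 0.052917785190559674
disc z 0.021876948700047028 [ 45.2167  48.6667  51.      53.      87.0333 108.7367]
tang 3 [0.5568 0.0922 0.0459] 0.045665984029188644
ray tang [0.5569 0.0923 0.046 ]
dir -169.46862843616674 [0.001  0.0256]
```

Tang is at (0.548, 0.0895, 0.021), long axis 13°. Rim height 0.053 and radius 0.054 match the given sizes. The crank's axis is at (0.652, -0.233), arm yaw -16°, with hub top 0.105 and knob 94 mm from the axis, also as given. I'll grip across the hub's 26 mm with tool y at 74°, which leaves joint 7 about 94° of travel for the clockwise turn.

```bash
cat >> h.py <<'E'
from scipy.spatial.transform import Rotation as Ro
def rel(p,yaw_y):
    s=env.observe();R=s['eef_rot'];a=np.radians(yaw_y)
    y=np.array([np.cos(a),np.sin(a),0]);z=np.array([0,0,-1.]);T=np.c_[np.cross(y,z),y,z]
    print('now',s['t'],s['tcp_pos'],'yaw_y',np.degrees(np.arctan2(R[1,1],R[0,1])),'gap',s['finger_gap'],'F',s['force'],'q7',s['qpos'][6],'M',s['ft_torque'])
    print('shift cm',R.T@(np.array(p)-s['tcp_pos'])*100,'rotvec',Ro.from_matrix(R.T@T).as_rotvec())
E
python3 -c "
from h import *
np.set_printoptions(precision=3,suppress=True)
rel([.652,-.233,.21],74)"
```

```text
now 0.1 [0.222 0.637 0.23 ] yaw_y 70.7601499112161 gap 0.0856730151692732 F [ 1.349  1.523 -0.331] q7 -0.0831218707175262 M [ 0.006  0.046 -0.018]
shift cm [-69.235 -67.957   2.162] rotvec [-0.002  0.    -0.057]
```

Call:
play_rows(commands=[[5.5,-35,-34,0,0,0,-0.03],[5.5,-35,-34,0,0,0,-0.03],[5.5,-35,-34,0,0,0,-0.03],[5.5,-35,-34,0,0,0,-0.03],[5.5,-35,-34,0,0,0,-0.03],[5.5,-35,-34,0,0,0,-0.03],[5.5,-35,-34,0,0,0,-0.03],[5.5,-35,-34,0,0,0,-0.03],[5.5,-35,-34,0,0,0,-0.03],[5.5,-35,-34,0,0,0,-0.03]])

```text
t: 1.1
tcp_pos: [0.4416, 0.1976, 0.2312]
eef_rot: [[-0.953, 0.304, -0.0], [0.304, 0.953, -0.001], [-0.0, -0.001, -1.0]]
force: [0.7, 0.7, -0.6]
finger_gap: 0.0548
```

```bash
python3 -c "
from h import *
np.set_printoptions(precision=3,suppress=True)
rel([.652,-.233,.21],74);print(env.observe()['qpos'])"
```

```text
now 1.1 [0.442 0.198 0.231] yaw_y 72.33118785428876 gap 0.054750297009943875 F [ 0.724  0.7   -0.582] q7 0.7576620551225591 M [ 0.042 -0.035  0.002]
shift cm [-33.115 -34.641   2.145] rotvec [-0.001  0.    -0.029]
[-0.753  0.158  0.227  2.012 -0.042  0.976  0.758]
```

Call:
play_rows(commands=[[5.5,-33.1,-34.6,2.1,0,0,-0.03],[5.5,-33.1,-34.6,2.1,0,0,-0.03],[5.5,-33.1,-34.6,2.1,0,0,-0.03],[5.5,-33.1,-34.6,2.1,0,0,-0.03],[5.5,-33.1,-34.6,2.1,0,0,-0.03],[5.5,-33.1,-34.6,2.1,0,0,-0.03],[5.5,-33.1,-34.6,2.1,0,0,-0.03],[5.5,-33.1,-34.6,2.1,0,0,-0.03],[5.5,-33.1,-34.6,2.1,0,0,-0.03],[5.5,-33.1,-34.6,2.1,0,0,-0.03]])

```text
t: 2.1
tcp_pos: [0.6524, -0.2332, 0.2095]
eef_rot: [[-0.961, 0.276, -0.001], [0.276, 0.961, -0.002], [0.0, -0.002, -1.0]]
force: [-0.6, 0.7, 0.1]
finger_gap: 0.0551
```

Call:
play_rows(commands=[[5.5,0,0,0,0,0,0],[5.5,0,0,0,0,0,0]])

```text
t: 2.3
tcp_pos: [0.6518, -0.2289, 0.2094]
eef_rot: [[-0.962, 0.273, -0.001], [0.273, 0.962, 0.0], [0.002, 0.0, -1.0]]
force: [0.7, 0.6, -0.1]
finger_gap: 0.0548
```

```bash
python3 - <<'E'
from h import *
np.set_printoptions(precision=3,suppress=True)
rel([.652,-.233,.06],74);print(env.observe()['qpos'])
c=grab('wrist','w1');print(c['intrinsics'],c['cam_to_world'])
E
```

```text
now 2.3 [ 0.652 -0.229  0.209] yaw_y 74.12912808409668 gap 0.054834082725207074 F [ 0.703  0.558 -0.097] q7 1.7335379265787894 M [ 0.077 -0.005  0.037]
shift cm [-0.153 -0.392 14.939] rotvec [ 0.    -0.002  0.002]
[-0.032  0.549  0.414  1.555 -0.239  1.089  1.734]
[[297.319   0.    255.529]
 [  0.    297.319 193.785]
 [  0.      0.      1.   ]] [[ 0.274 -0.918 -0.288  0.578]
 [ 0.962  0.262  0.083 -0.208]
 [-0.    -0.299  0.954  0.353]
 [ 0.     0.     0.     1.   ]]
```

View pics/w1.png

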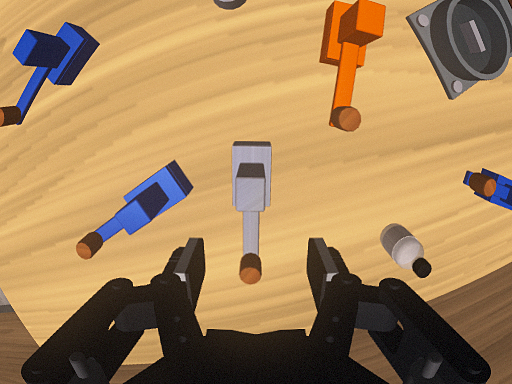

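The wrist view shows the grey crank at (251,195), lined up between the fingers (193..318), with the blue foot clear on the left. Tool y still needs −4 mm, then I descend.

Call:
play_rows(commands=[[5.5,-0.15,-0.4,3,0,0,0],[5.5,-0.15,-0.4,7,0,0,0],[5.5,-0.15,-0.4,11,0,0,0],[5.5,-0.15,-0.4,13.5,0,0,0],[5.5,-0.15,-0.4,14.9,0,0,0],[5.5,-0.15,-0.4,14.9,0,0,0],[5.5,-0.15,-0.4,14.9,0,0,0]])

```text
t: 3.05
tcp_pos: [0.6535, -0.2324, 0.0626]
eef_rot: [[-0.962, 0.271, 0.002], [0.271, 0.962, -0.0], [-0.002, 0.0, -1.0]]
force: [0.8, -0.6, 0.7]
finger_gap: 0.0551
```

```bash
python3 - <<'E'
from h import *
np.set_printoptions(precision=3,suppress=True)
rel([.652,-.233,.06],74)
c=grab('wrist','w2');c=grab('scene','s2')
E
```

```text
now 3.05 [ 0.654 -0.232  0.063] yaw_y 74.24858780020796 gap 0.05514859577723251 F [ 0.77  -0.641  0.676] q7 1.7920433493577812 M [-0.046 -0.045 -0.008]
shift cm [ 0.131 -0.097  0.26 ] rotvec [0.    0.002 0.004]
```

View pics/w2.png

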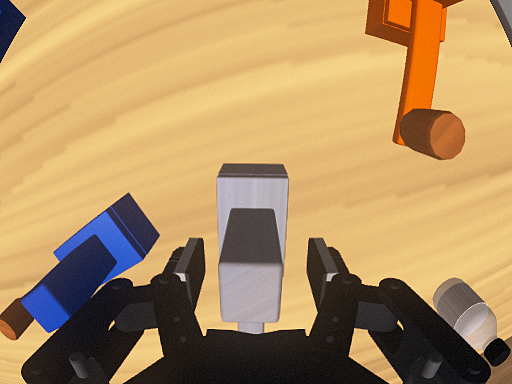

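The hub (218..284, row 290) sits between the pads (200, 310). Closing.

Call:
play_rows(commands=[[3.2,0,0,0.2,0,0,0],[2.4,0,0,0.2,0,0,0],[1.8,0,0,0.2,0,0,0],[1.8,0,0,0.2,0,0,0],[1.8,0,0,0.2,0,0,0],[1.8,0,0,0.2,0,0,0]], grip_force=70)

```text
t: 3.75
tcp_pos: [0.653, -0.2331, 0.0601]
eef_rot: [[-0.962, 0.272, 0.001], [0.272, 0.962, -0.0], [-0.001, 0.0, -1.0]]
force: [-1.7, 0.2, 5.5]
finger_gap: 0.0253
```

Call:
play_rows(commands=[[1.8,0,0,-2,0,0,0],[1.8,0,0,-5,0,0,0],[1.8,0,0,-8,0,0,0],[1.8,0,0,-9,0,0,0],[1.8,0,0,-9,0,0,0]])

```text
t: 4.25
tcp_pos: [0.6532, -0.2331, 0.1501]
eef_rot: [[-0.962, 0.272, 0.002], [0.272, 0.962, -0.0], [-0.002, 0.0, -1.0]]
force: [0.4, -1.3, -4.7]
finger_gap: 0.0254
```

```bash
python3 - <<'E'
from h import *
np.set_printoptions(precision=3,suppress=True)
rel([.548,.0895,.15],103)
c=grab('wrist','w3');c=grab('scene','s3');t=grab('top','t3')
for cc in (c,t):
    P=cloud(cc);
    m=(P[...,2]>.05)&(np.hypot(P[...,0]-.652,P[...,1]+.233)<.14)
    hsv=cv2.cvtColor(cc['color'],cv2.COLOR_RGB2HSV)
    k=m&(hsv[...,1]>70)&(hsv[...,0]<20)&(hsv[...,2]<150)
    vv,uu=np.nonzero(k);print(k.sum(),uu.mean() if k.any() else 0,vv.mean() if k.any() else 0,np.nanmean(P[k],0),np.nanmax(P[k],0))
E
```

```text
now 4.25 [ 0.653 -0.233  0.15 ] yaw_y 74.19714400545578 gap 0.025363618422146447 F [ 0.409 -1.311 -4.724] q7 1.7613277364066626 M [ 0.023 -0.019 -0.041]
shift cm [18.904 28.172 -0.026] rotvec [-0.     0.002 -0.503]
610 200.32131147540983 112.3344262295082 [ 0.662 -0.194  0.247] [ 0.755 -0.109  0.523]
233 309.0386266094421 162.46781115879827 [ 0.635 -0.167  0.261] [ 0.711 -0.108  0.582]
```

View pics/s3.png

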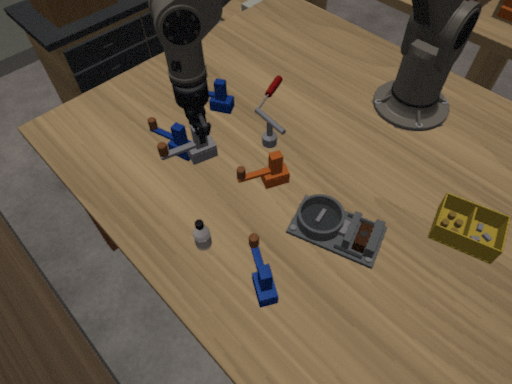

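View pics/w3.png

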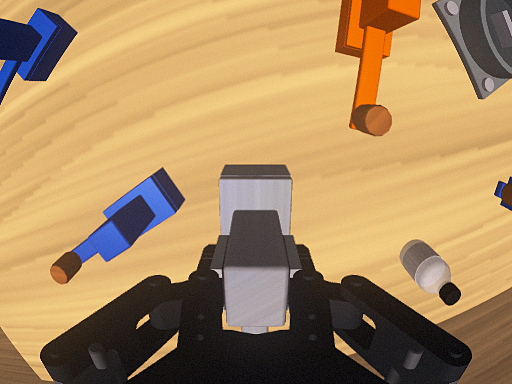

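Lifted cleanly: gap is 25 mm, there is a ~5 N load, and the crank hangs upright. I'll carry it higher over the orange crank to above the well.

Call:
play_rows(commands=[[1.8,0,0,-4,0,0,0],[1.8,2,3,-5,0,0,-0.05],[1.8,5,7,-5,0,0,-0.15],[1.8,8,11.5,-5,0,0,-0.25],[1.8,11,16,-5,0,0,-0.35],[1.8,14,20.5,-5,0,0,-0.45],[1.8,16.5,24.5,-5,0,0,-0.5],[1.8,18.2,27.2,-5,0,0,-0.5],[1.8,18.8,28.2,-5,0,0,-0.5],[1.8,18.8,28.2,-5,0,0,-0.5]])

```text
t: 5.4
tcp_pos: [0.5471, 0.0923, 0.1979]
eef_rot: [[-0.974, -0.227, -0.003], [-0.227, 0.974, 0.0], [0.003, 0.001, -1.0]]
force: [-0.8, -0.4, -3.9]
finger_gap: 0.0252
```

Call:
play_rows(commands=[[1.8,0,0,0,0,0,0],[1.8,0,0,0,0,0,0]])

```text
t: 5.6
tcp_pos: [0.5488, 0.0873, 0.1988]
eef_rot: [[-0.976, -0.219, -0.001], [-0.219, 0.976, -0.001], [0.001, -0.001, -1.0]]
force: [0.0, 0.5, -4.1]
finger_gap: 0.0256
```

```bash
python3 - <<'E'
from h import *
np.set_printoptions(precision=3,suppress=True)
rel([.549,.0895,.125],103)
c=grab('wrist','w4');c=grab('scene','s4');t=grab('top','t4')
a=cv2.cvtColor(c['color'],cv2.COLOR_RGB2BGR); b=cv2.cvtColor(t['color'],cv2.COLOR_RGB2BGR)
f=lambda im,x0,y0,w,h:cv2.resize(im[y0:y0+h,x0:x0+w],(400,400),interpolation=cv2.INTER_CUBIC)
cv2.imwrite('pics/crop4.png',np.hstack([f(a,250,100,150,150),f(b,100,130,150,150)]))
E
```

```text
now 5.6 [0.549 0.087 0.199] yaw_y 102.66144358286122 gap 0.025597327237099336 F [ 0.032  0.474 -4.141] q7 1.6081506032773398 M [-0.02   0.034  0.015]
shift cm [-0.073  0.223  7.379] rotvec [-0.001 -0.001 -0.006]
```

View pics/crop4.png

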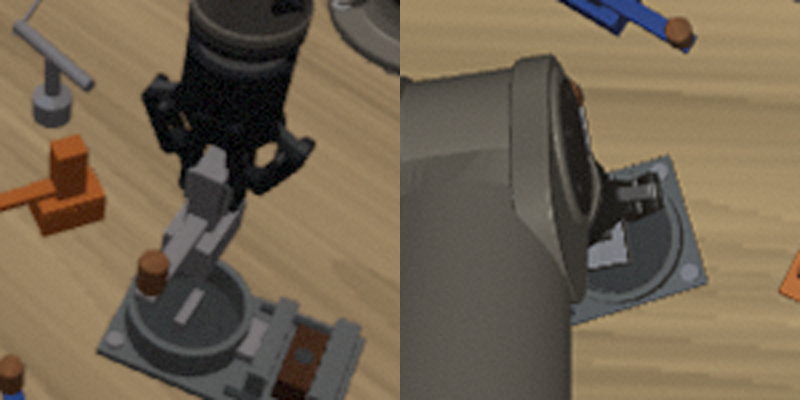

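View pics/w4.png

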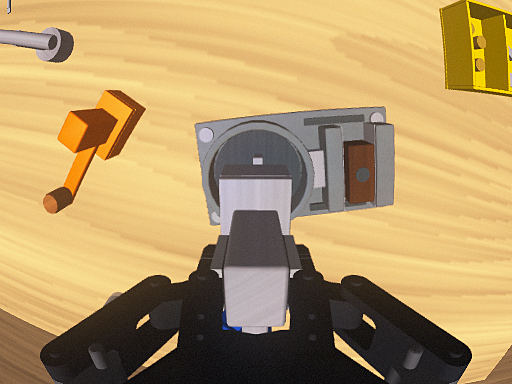

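The scene crop shows the crank above the well with its arm parallel to the tang. I lower to just above the rim with the 2 mm correction.

Call:
play_rows(commands=[[1.8,0,0.2,2,0,0,0],[1.8,0,0.2,4,0,0,0],[1.8,0,0.2,6,0,0,0],[1.8,0,0.2,7,0,0,0],[1.8,0,0.2,7.4,0,0,0],[1.8,0,0.2,7.4,0,0,0],[1.8,0,0.2,7.4,0,0,0]])

```text
t: 6.45
tcp_pos: [0.5489, 0.0916, 0.1262]
eef_rot: [[-0.975, -0.222, 0.001], [-0.222, 0.975, 0.0], [-0.002, 0.0, -1.0]]
force: [0.5, 0.0, -4.0]
finger_gap: 0.0253
```

```bash
python3 - <<'E'
from h import *
np.set_printoptions(precision=3,suppress=True)
rel([.549,.0895,.081],103)
c=grab('wrist','w5');c=grab('scene','s5')
a=cv2.cvtColor(c['color'],cv2.COLOR_RGB2BGR)
f=lambda im,x0,y0,w,h:cv2.resize(im[y0:y0+h,x0:x0+w],(600,600),interpolation=cv2.INTER_CUBIC)
cv2.imwrite('pics/crop5.png',f(a,260,150,120,120))
E
```

```text
now 6.45 [0.549 0.092 0.126] yaw_y 102.82630164144162 gap 0.02534224394572843 F [ 0.5    0.029 -4.016] q7 1.6306769283043496 M [-0.018  0.022  0.002]
shift cm [ 0.042 -0.206  4.516] rotvec [ 0.     0.002 -0.003]
```

View pics/crop5.png

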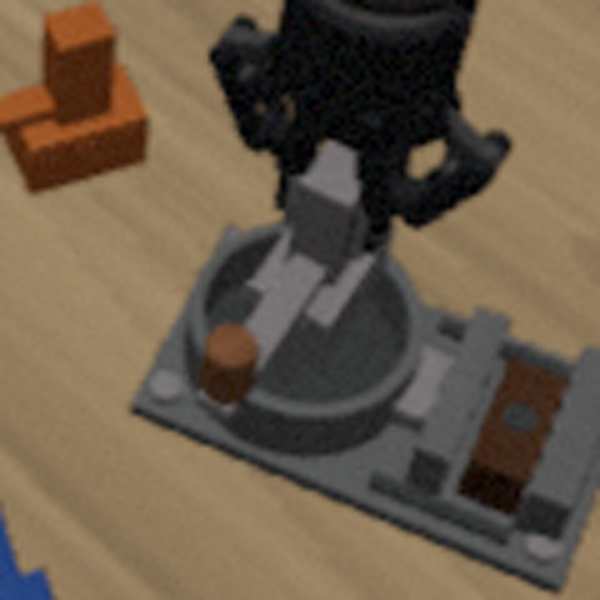

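View pics/w5.png

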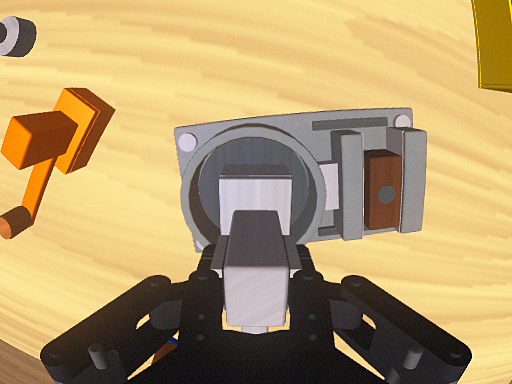

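The foot is centred in the well, with its top face at wrist (255,190) inside a ring spanning 190..325. Lowering in.

Call:
play_rows(commands=[[1.8,0,-0.1,0.7,0,0,0],[1.8,0,-0.1,1.4,0,0,0],[1.8,0,-0.1,2.1,0,0,0],[1.8,0,-0.1,2.7,0,0,0],[1.8,0,-0.1,3.2,0,0,0],[1.8,0,-0.1,3.2,0,0,0]])

```text
t: 7.15
tcp_pos: [0.5477, 0.0905, 0.0923]
eef_rot: [[-0.975, -0.222, -0.002], [-0.222, 0.975, -0.0], [0.002, -0.0, -1.0]]
force: [-0.7, 0.1, -4.3]
finger_gap: 0.0252
```

Call:
play_rows(commands=[[1.8,0,0,0.4,0,0,0],[1.8,0,0,0.8,0,0,0],[1.8,0,0,1.1,0,0,0],[1.8,0,0,1.2,0,0,0],[1.8,0,0,1.2,0,0,0]])

```text
t: 7.65
tcp_pos: [0.5482, 0.0906, 0.0811]
eef_rot: [[-0.975, -0.222, -0.0], [-0.222, 0.975, -0.0], [0.0, 0.0, -1.0]]
force: [0.4, 0.8, -3.7]
finger_gap: 0.0252
```

```bash
python3 - <<'E'
from h import *
np.set_printoptions(precision=3,suppress=True)
rel([.549,.0895,.081],103)
c=grab('scene','s6')
a=cv2.cvtColor(c['color'],cv2.COLOR_RGB2BGR)
f=lambda im,x0,y0,w,h:cv2.resize(im[y0:y0+h,x0:x0+w],(600,600),interpolation=cv2.INTER_CUBIC)
cv2.imwrite('pics/crop6.png',f(a,260,150,120,120))
E
```

```text
now 7.65 [0.548 0.091 0.081] yaw_y 102.8467231891019 gap 0.025234466609923296 F [ 0.372  0.797 -3.724] q7 1.6500258944884192 M [ 0.014 -0.002 -0.002]
shift cm [-0.049 -0.127  0.013] rotvec [ 0.    -0.    -0.003]
```

View pics/crop6.png

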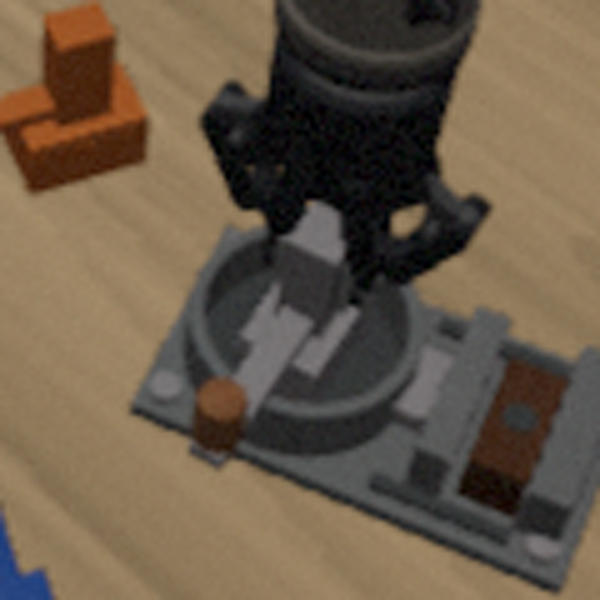

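The foot is over the tang (24 mm past its top with no resistance). I press down slightly to find the disc.

Call:
play_rows(commands=[[1.8,0,0,0.1,0,0,0],[1.8,0,0,0.1,0,0,0],[1.8,0,0,0.2,0,0,0],[1.8,0,0,0.2,0,0,0]])

```text
t: 8.1
tcp_pos: [0.5485, 0.0906, 0.0801]
eef_rot: [[-0.975, -0.222, 0.0], [-0.222, 0.975, 0.0], [-0.0, 0.0, -1.0]]
force: [-2.6, -0.5, 4.6]
finger_gap: 0.0255
```

Contact at TCP z 0.080 (+4.6 N), so the crank is home. Next is the clockwise turn (+ about tool z), watching the torque.

Call:
play_rows(commands=[[1.8,0,0,0,0,0,0],[1.8,0,0,0,0,0,0.1],[1.8,0,0,0,0,0,0.2],[1.8,0,0,0,0,0,0.3],[1.8,0,0,0,0,0,0.4],[1.8,0,0,0,0,0,0.5],[1.8,0,0,0,0,0,0.6],[1.8,0,0,0,0,0,0.7],[1.8,0,0,0,0,0,0.8],[1.8,0,0,0,0,0,0.8]])

```text
t: 9.1
tcp_pos: [0.5495, 0.0904, 0.08]
eef_rot: [[-0.838, 0.546, 0.002], [0.546, 0.838, -0.0], [-0.002, 0.001, -1.0]]
force: [0.5, -1.7, 4.5]
finger_gap: 0.0253
```

```bash
python3 - <<'E'
from h import *
np.set_printoptions(precision=3,suppress=True)
rel([.548,.0895,.080],103);print(env.observe()['qpos'])
E
```

```text
now 9.1 [0.549 0.09  0.08 ] yaw_y 56.937856403692386 gap 0.02534265789412213 F [ 0.5   -1.739  4.516] q7 0.9972162168067589 M [-0.303 -0.032 -0.099]
shift cm [ 0.075 -0.152  0.003] rotvec [ 0.     0.002 -0.804]
[-0.594  0.507  0.41   1.988 -0.303  0.703  0.997]
```

Call:
play_rows(commands=[[1.8,0,-0.1,0,0,0,0.1],[1.8,0,-0.1,0,0,0,0.2],[1.8,0,-0.1,0,0,0,0.3],[1.8,0,-0.1,0,0,0,0.4],[1.8,0,-0.1,0,0,0,0.4]])

```text
t: 9.6
tcp_pos: [0.5488, 0.0894, 0.08]
eef_rot: [[-0.56, 0.828, 0.002], [0.828, 0.56, -0.0], [-0.001, 0.002, -1.0]]
force: [-0.3, -2.2, 6.1]
finger_gap: 0.0256
```

```bash
python3 - <<'E'
from h import *
np.set_printoptions(precision=3,suppress=True)
rel([.548,.0895,.080],103)
E
```

```text
now 9.6 [0.549 0.089 0.08 ] yaw_y 34.07252462420849 gap 0.025632786131088034 F [-0.293 -2.184  6.119] q7 0.6781117306106643 M [-0.445 -0.018 -0.068]
shift cm [ 0.059 -0.061  0.002] rotvec [ 0.001  0.002 -1.203]
```

Call:
play_rows(commands=[[1.8,0,0,0,0,0,0.08],[1.8,0,0,0,0,0,0.16],[1.8,0,0,0,0,0,0.2],[1.8,0,0,0,0,0,0.2]])

```text
t: 10.0
tcp_pos: [0.5488, 0.0891, 0.08]
eef_rot: [[-0.386, 0.922, 0.002], [0.923, 0.386, -0.0], [-0.001, 0.002, -1.0]]
force: [-1.3, -1.7, 5.8]
finger_gap: 0.0254
```

```bash
python3 - <<'E'
from h import *
np.set_printoptions(precision=3,suppress=True)
rel([.548,.0895,.080],103)
c=grab('scene','s7')
a=cv2.cvtColor(c['color'],cv2.COLOR_RGB2BGR)
f=lambda im,x0,y0,w,h:cv2.resize(im[y0:y0+h,x0:x0+w],(600,600),interpolation=cv2.INTER_CUBIC)
cv2.imwrite('pics/crop7.png',f(a,280,150,120,120))
E
```

```text
now 10.0 [0.549 0.089 0.08 ] yaw_y 22.70559406690129 gap 0.025350047912845262 F [-1.332 -1.734  5.795] q7 0.5201821444764404 M [-0.622  0.119 -0.072]
shift cm [ 0.062 -0.056  0.003] rotvec [ 0.001  0.002 -1.401]
```

View pics/crop7.png

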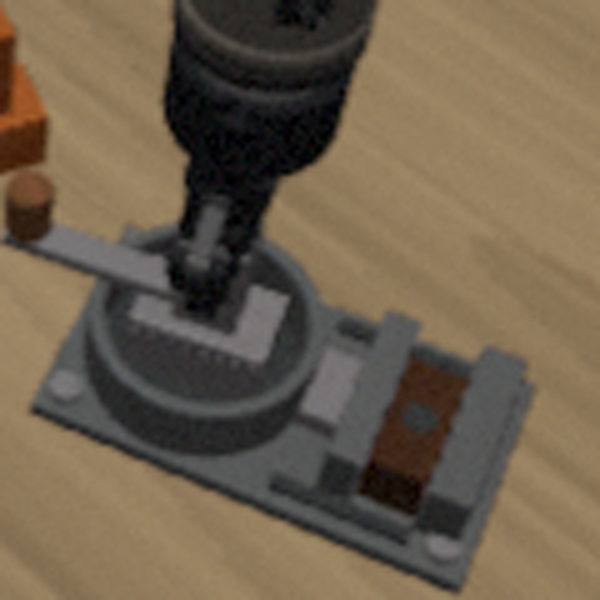

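The jaw at (375,430) has advanced close to the blank, and the stop torque isn't there yet. Continuing in small steps.

Call:
play_rows(commands=[[1.8,0,0,0,0,0,0.05],[1.8,0,0,0,0,0,0.1],[1.8,0,0,0,0,0,0.1]])

```text
t: 10.35
tcp_pos: [0.5487, 0.0891, 0.08]
eef_rot: [[-0.292, 0.957, 0.002], [0.957, 0.292, -0.0], [-0.001, 0.002, -1.0]]
force: [-1.5, -2.3, 6.2]
finger_gap: 0.0252
```

```bash
python3 - <<'E'
from h import *
np.set_printoptions(precision=3,suppress=True)
rel([.548,.0895,.080],103)
E
```

```text
now 10.35 [0.549 0.089 0.08 ] yaw_y 16.957128785007505 gap 0.025205692846795275 F [-1.468 -2.255  6.215] q7 0.4406077854501921 M [-0.631  0.117 -0.142]
shift cm [ 0.062 -0.054  0.   ] rotvec [ 0.001  0.002 -1.502]
```

Call:
play_rows(commands=[[1.8,0,0,0,0,0,0.05],[1.8,0,0,0,0,0,0.1],[1.8,0,0,0,0,0,0.1]])

```text
t: 10.65
tcp_pos: [0.5482, 0.0892, 0.08]
eef_rot: [[-0.195, 0.981, 0.001], [0.981, 0.195, -0.0], [-0.0, 0.001, -1.0]]
force: [-2.8, -2.3, 8.2]
finger_gap: 0.0255
```

```bash
python3 - <<'E'
from h import *
np.set_printoptions(precision=3,suppress=True)
rel([.548,.0895,.080],103)
E
```

```text
now 10.65 [0.548 0.089 0.08 ] yaw_y 11.260587231942921 gap 0.025537491585841357 F [-2.778 -2.265  8.219] q7 0.36169065361456604 M [-0.593  0.561  0.029]
shift cm [ 0.036 -0.009  0.003] rotvec [ 0.     0.001 -1.601]
```

Call:
play_rows(commands=[[1.8,0,0,0,0,0,0.05],[1.8,0,0,0,0,0,0.1],[1.8,0,0,0,0,0,0.1]])

```text
t: 10.95
tcp_pos: [0.5478, 0.0893, 0.08]
eef_rot: [[-0.1, 0.995, -0.0], [0.995, 0.1, -0.001], [-0.001, -0.0, -1.0]]
force: [-3.6, -3.1, 9.4]
finger_gap: 0.0253
```

```bash
python3 - <<'E'
from h import *
np.set_printoptions(precision=3,suppress=True)
rel([.548,.0895,.080],103);print(env.observe()['joint_torque'])
a=cv2.cvtColor(grab('scene','s8')['color'],cv2.COLOR_RGB2BGR);b=cv2.cvtColor(grab('wrist','w8')['color'],cv2.COLOR_RGB2BGR)
f=lambda im,x0,y0,w,h:cv2.resize(im[y0:y0+h,x0:x0+w],(600,600),interpolation=cv2.INTER_CUBIC)
cv2.imwrite('pics/crop8.png',f(a,280,150,120,120))
E
```

```text
now 10.95 [0.548 0.089 0.08 ] yaw_y 5.730534439736708 gap 0.02526887532302308 F [-3.573 -3.094  9.447] q7 0.2843540627681677 M [-0.701  0.81   1.001]
shift cm [ 0.015  0.017 -0.004] rotvec [-0.001  0.    -1.698]
[ -0.192 -44.009   9.11  -18.591  -1.584  -0.935  -1.345]
```

View pics/crop8.png

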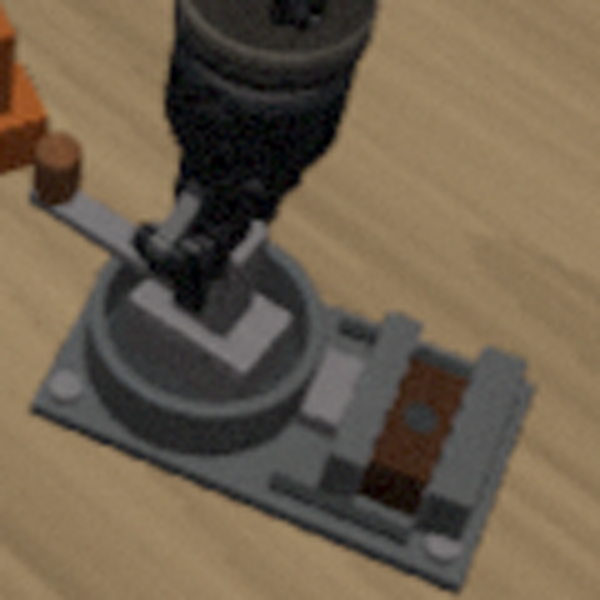

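View pics/w8.png

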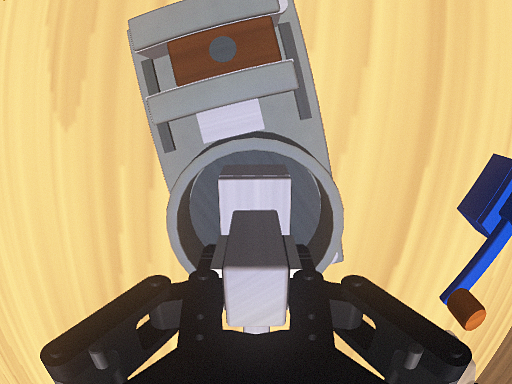

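At the stop: torque rose from ~0.1 to 1.0 N m at 1.70 rad total turn (about 1.2 plus the 0.49 of play). The jaw is against the blank in both views, and the blank is flat. I relax the twist slightly, open and retreat upward.

Call:
play_rows(commands=[[1.8,0,0,-0.03,0,0,-0.02],[1.8,0,0,-0.06,0,0,-0.04],[1.8,0,0,-0.06,0,0,-0.04],[3.0,0,0,-0.06,0,0,-0.04],[4.0,0,0,-0.06,0,0,-0.04],[5.0,0,0,-0.06,0,0,-0.04],[5.0,0,0,-0.06,0,0,-0.04],[5.0,0,0,-0.06,0,0,-0.04]])

```text
t: 11.85
tcp_pos: [0.5478, 0.09, 0.0799]
eef_rot: [[-0.135, 0.991, 0.0], [0.991, 0.135, 0.0], [0.0, 0.0, -1.0]]
force: [-0.2, 0.4, -0.9]
finger_gap: 0.05
```

```bash
python3 - <<'E'
from h import *
np.set_printoptions(precision=3,suppress=True)
rel([.548,.0895,.080],103)
grab('wrist','w9')
E
```

```text
now 11.85 [0.548 0.09  0.08 ] yaw_y 7.743478441426298 gap 0.050018056165340885 F [-0.206  0.382 -0.948] q7 0.3120315292412821 M [-0.01   0.014  0.003]
shift cm [-0.05   0.008 -0.014] rotvec [ 0.    -0.    -1.663]
```

View pics/w9.png

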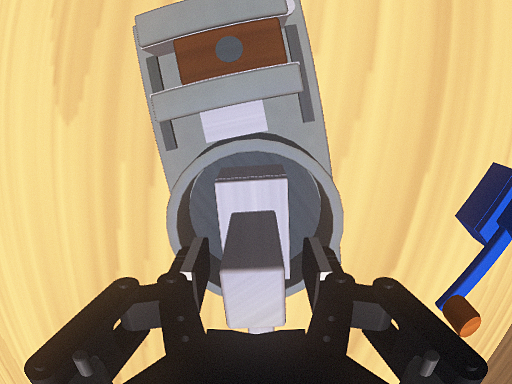

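The fingers are clear of the hub on both sides (206..218 and 285..305). Retreating straight up and back.

Call:
play_rows(commands=[[5.0,0,0,-1.5,0,0,0],[5.0,0,0,-4,0,0,0],[5.0,0,0,-8,0,0,0],[5.0,0,0,-12,0,0,0],[5.0,0,0,-16,0,0,0],[5.0,0,0,-16,0,0,0]])

```text
t: 12.5
tcp_pos: [0.5511, 0.0895, 0.2461]
eef_rot: [[-0.134, 0.991, 0.009], [0.991, 0.133, 0.004], [0.002, 0.01, -1.0]]
force: [-0.0, -0.9, -0.5]
finger_gap: 0.0503
```

Call:
play_rows(commands=[[5.0,4,0,0,0,0,0],[5.0,8,0,0,0,0,0],[5.0,12,0,0,0,0,0],[5.0,16,0,0,0,0,0],[5.0,20,0,0,0,0,0],[5.0,24,0,0,0,0,0],[5.0,28,0,0,0,0,0],[5.0,30,0,0,0,0,0],[5.0,30,0,0,0,0,0],[5.0,30,0,0,0,0,0]])

```text
t: 13.5
tcp_pos: [0.5078, 0.3857, 0.2399]
eef_rot: [[-0.134, 0.991, 0.0], [0.991, 0.134, -0.001], [-0.001, 0.0, -1.0]]
force: [0.1, -0.8, 0.1]
finger_gap: 0.0501
```

```bash
python3 - <<'E'
from h import *
np.set_printoptions(precision=3,suppress=True)
rel([.548,.0895,.080],103)
c=grab('scene','s10');t=grab('top','t10')
a=cv2.cvtColor(c['color'],cv2.COLOR_RGB2BGR); b=cv2.cvtColor(t['color'],cv2.COLOR_RGB2BGR)
f=lambda im,x0,y0,w,h:cv2.resize(im[y0:y0+h,x0:x0+w],(400,400),interpolation=cv2.INTER_CUBIC)
cv2.imwrite('pics/crop10.png',np.hstack([f(a,280,150,120,120),f(b,105,160,120,120)]))
t0=dict(np.load('top0.npz'));s0=dict(np.load('scene0.npz'))
for n,cc,roi in (('top0',t0,(118,210,36,40)),('top',t,(118,210,36,40)),('sc0',s0,(345,215,40,40)),('sc',c,(345,215,40,40))):
    P=cloud(cc);x,y,w,h=roi;H=cv2.cvtColor(cc['color'],cv2.COLOR_RGB2HSV)[y:y+h,x:x+w];Q=P[y:y+h,x:x+w]
    m=(H[...,1]>90)&(Q[...,2]>.035)&(Q[...,2]<.06); print(n,'blank',m.sum(),np.nanmean(Q[m],0))
for n,cc in (('top',t),('sc',c)):
    P=cloud(cc).reshape(-1,3);q=P[(np.hypot(P[:,0]-.548,P[:,1]-.09)<.05)&(P[:,2]>.115)&(P[:,2]<.14)]
    print(n,'hub',len(q),np.median(q,0),(q.min(0)+q.max(0))/2,np.ptp(q[:,2]))
E
```

```text
now 13.5 [0.508 0.386 0.24 ] yaw_y 7.68579699203212 gap 0.05013843933861709 F [ 0.056 -0.77   0.1  ] q7 -0.30466601809535465 M [-0.116  0.036 -0.009]
shift cm [-29.869   0.026  16.034] rotvec [-0.001  0.001 -1.664]
top0 blank 327 [0.518 0.195 0.048]
top blank 274 [0.517 0.197 0.049]
sc0 blank 268 [0.523 0.197 0.049]
sc blank 267 [0.523 0.197 0.049]
top hub 186 [0.547 0.09  0.125] [0.548 0.091 0.122] 0.013981048081820546
sc hub 166 [0.55  0.091 0.126] [0.548 0.091 0.123] 0.01370370238687768
```

View pics/crop10.png

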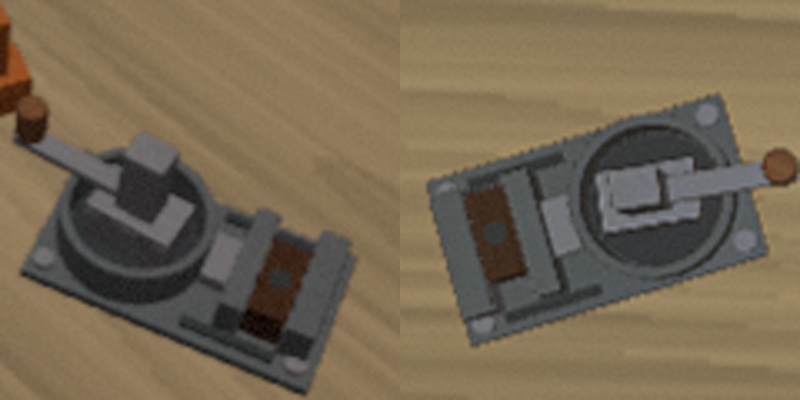

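Final views: the crank is upright, with hub top centre (0.548, 0.091) at z 0.126 = tang 0.021 + 0.105. The blank moved ≤ 2 mm and the jaw is against it. The gripper is 0.3 m away, so I hand in.

```bash
python3 -c "
from h import *
print(env.hand_in())"
```

```text
the job is handed in; nothing more can be done
None
```

I seated the loose grey crank over the tang, turned it clockwise to its stop, and handed the job in at about 13.6 s of the 45 s limit. Handing in gives no verdict, so the result rests on my own checks.

- **Seating:** The foot passed over the tang without resistance and met the disc at the expected height. The last views put the hub top at (0.548, 0.091, 0.126), against 0.126 expected when fully home. The axis is about 2 mm from the tang.
- **Stop:** I turned it 1.70 rad in all, about what 1.2 rad of travel plus 0.49 rad of free play needs. Turning torque stayed near 0.1 N m, then rose to 1.0 N m at the stop. I did not measure the spindle angle directly, because the foot hides the tang. The stop is inferred from that torque and from the jaw being up against the blank.
- **Blank and gripper:** The blank moved 2 mm or less and lies flat. The gripper opened without touching the crank and was about 0.3 m away when I handed in.

No check failed. The only mismatch was 2–4 mm of wobble in the measured tool position after fast moves, which I corrected before gripping and before lowering.

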